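# Find the blind spacer's hole on the pin gauge and present it hole up

### The job

Find out which end of the square blind spacer has the hole by trying its ends on the level pin of the gauge until the pin goes fully in; then draw the spacer off the pin, lay it along the gauge's narrow raised rail clear of the pin and let go of it. Pick it up again and finish while holding it still in the gripper with its hole facing straight up, at least 20 cm above the bench and touching nothing else. Leave the other things on the bench where they are.

Things in the scene. Friction and masses are not known exactly. Their poses are not given: they have to be found in the camera images.
- spacer: Blind spacer: plain aluminium square bar, 36 x 36 mm, 56 mm long, about 0.16 kg, lying on a long side on the bench. Origin at its very centre; x axis along its length. A round blind hole, 16 mm across and 34 mm deep, is bored centrally in one of its two ends (+x or -x: not told); the other end is solid.
- gauge: Pin gauge, fixed. Base 200 x 90 x 10 mm, narrow rail along x: 20 mm wide, flat top 60 mm above the bench, from x = -85 to 60 mm. Past its -x end (to the right) a post 44 mm wide, 92 mm high, face at x = -93 mm; from it a level pin, 10 mm thick, 30 mm long, points to +x over the rail, centre line 78 mm up, level with the hole of a spacer on the rail. Origin on the bench, under the rail.
- pin_tip (a point): Free end of the gauge's pin, on its centre line, at x = -63, y = 0, z = 78 mm in the gauge's frame (same axes). With the spacer pushed fully on, its centre is 2 mm from this point; with its solid end against the pin, 28 mm.
- bracket: a bystander: small aluminium angle bracket, foot 60 x 40 mm, upright leg 45 mm high; origin under its foot
- collar: a bystander: plain steel ring, 48 mm outside, 26 mm open bore, 22 mm high, lying flat; origin at the centre of its underside
- wrench: a bystander: steel open-ended wrench lying flat beyond the gauge; origin on its underside
- screwdriver: a bystander: screwdriver lying beyond the other parts; origin on its underside
- tub: a bystander: open clear plastic tub 140 x 100 x 55 mm; origin at the centre of its underside
- oil: a bystander: white plastic bottle, 56 mm across, 130 mm high, standing; origin at the centre of its underside
- battery: a bystander: black tool battery, 75 x 110 mm, 63 mm high; origin at the centre of its underside
Mind the look-alikes: they are no part of the job. What is shaped like the spacer but orange or pink is not meant.

How it is judged:
On the way, in this order (a step that is already met when the one before it is completed fails the run):
1. the pin goes into the spacer's hole (at least 20 mm) (distance between spacer and pin_tip below 0.01 m), for 0.1 s.
2. the spacer lies on the rail, clear of the pin, along the rail, at rest and let go (x of spacer in the frame of gauge between -0.034 and 0.058 m and y of spacer in the frame of gauge between -0.012 and 0.012 m and z of spacer in the frame of gauge between 0.073 and 0.083 m and angle between the x axis of spacer and the x axis of gauge, either way round below 0.3 rad and contact force between spacer and gauge above 0.3 N and contact force between spacer and the fingers below 0.1 N and linear speed of spacer below 0.02 m/s), for 0.2 s.
At the end, for the whole second after the job is handed in: The spacer is held between the fingers, still, its hole facing up within 15 degrees, its centre more than 0.20 m above the bench, touching neither the gauge nor any bystander (angle between spacer's own x axis and vertical below 0.26 rad and height (world z) of spacer above 0.2 m and contact force between spacer and the fingers above 1 N and contact force between spacer and gauge below 0.1 N and linear speed of spacer below 0.03 m/s and angular speed of spacer below 0.2 rad/s and contact force between spacer and bracket below 0.1 N and contact force between spacer and collar below 0.1 N and contact force between spacer and wrench below 0.1 N and contact force between spacer and screwdriver below 0.1 N and contact force between spacer and tub below 0.1 N and contact force between spacer and oil below 0.1 N and contact force between spacer and battery below 0.1 N); the arm keeps its last pose, push and grip.
It fails at once if a bystander is moved by more than 30 mm (distance of any of bracket, collar, wrench, screwdriver, tub, oil, battery from where it was at the start of the episode above 0.03 m).
It also fails if it takes over 64 s, if anything falls off the work surface, if the arm or the gripper's body presses on something with over 40 N, if the wrist force passes 120 N, or if a joint passes its speed limit or range.

### The arm

A 6-joint arm with a two-finger parallel gripper is mounted at the origin on the work surface. World frame = base frame: x ahead of the robot, y to its left, z up, the work surface at z = 0. Lengths are in m, angles in rad, forces in N, time in s.
With the tool pointing down it reaches from about 0.425 to 0.95 m from the base axis. Payload 14.7 kg.
Tool frame: the origin (TCP) lies on the centre line of the jaws, within the pads' length; the fingertips stand 22 mm ahead of it and the grasp point (between the pads) lies 3 mm ahead of it; z points along the fingers, y is the line along which they close (so a half turn about z gives the same grasp; the last joint's range is limited). The gripper opens to 85 mm and grips with 20 to 120 N. Pads are 22 mm wide; open, the fingers measure 114 mm over their backs; the gripper's body (76 mm by 85 mm) begins 54 mm behind the grasp point. The pads swing forward as they close: fully open they stand 13 mm farther back than shut.
Start: joints at [1.231, 0.48, 1.596, -0, 1.065, -0.047], TCP at [0.188, 0.622, 0.253] pointing down, gripper open.
Joint ranges: [-2.75, 2.75], [-0.82, 2.05], [0.23, 2.67], [-1.56, 4.7], [0.09, 2.69], [-2.92, 2.92]. Speed limits (rad/s): [1.89, 1.89, 2.39, 3.01, 3.01, 3.01].

### API

Orientations are given as a rotation vector (axis times angle).
In Python, from station import manip gives the robot as it stands.
- The arm moves only by the tool drive_tool, never from a script. Its arguments are lists of equal length, an entry for each row: "jaw": the gripper command: -1 is shut, 1 is fully open, values between are in proportion; "offset": the shift along the tool's x, y, z in m, a list of three; "delta_rot": the turn, a rotation vector about the tool's x, y, z in degrees, a list of three. A call has 1 to 20 rows; each row shifts and turns the commanded pose from where the row before left it, along the tool's axes as they then stand; what a row does not reach is not made up. A row lasts 1/12 s, in which the tool goes at most 41.7 mm and 7.16 degrees, less where a joint would pass 70% of its speed; a pose out of reach is approached as far as the arm can. A call with a gripper value outside its range is refused whole. The fingers move at their own pace and stop on an object; "force" is the grip in N (left out, the last holds). Time passes only in rows, so rows that do not move let the fingers close. It gives the time, the measured TCP pose, the force, the opening and the grip force at its end, in the units of the state.
- manip.get_state(): the state, without advancing time (a new reading comes with each control period).
- manip.grab_frame(name): name is "scene" or "top" or "wrist"; returns the picture (400x640x3 uint8, red, green, blue); there is no depth.
- manip.camera_model(name): a dict with "vertical_fov" (degrees; the focal length in pixels is half the picture's height over the tangent of half this angle, whatever the lens; pixels are square), "cx", "cy" (the principal point, pixels), "dist_coeffs" ([k1, k2, p1, p2, k3] as OpenCV has them; the pictures are not rectified), "origin" and "attitude" of the camera in the world. Camera axes: x right, y down, z forward; pixel columns grow to the right and rows downward; lengths in m; the calibration is good to about 2 mm. A picture is of the moment at which its call begins: read the wrist's pose just before it. camera_model takes no time and is no camera call; for the wrist camera it gives the pose at the moment of the call.
- manip.job_done(): hands the job in; it is judged then, once.
The state is a dict: "time_s": time; "qpos": joint angles; "dq": joint speeds; "tau": joint torques, N m; "eef_pos": TCP position; "tool_rot": TCP orientation; "contact_force": force on the tool from outside, world axes, zero at the start; "wrist_torque": the same for the moment, N m; "width": opening from 0.0 (shut) to 1.0 (fully open); "grasp_force": force on a finger pad.
Only numpy, scipy, OpenCV 4.12 (cv2) and the standard library are available. Lean on these libraries where they do the work, as an engineer would, in place of code of your own. Each camera call takes 0.05 s, during which the arm holds its last target. There are 200 camera calls.

## Working session

There is one attempt and no reset: what is moved stays moved. The work goes in short steps, Python scripts to look and compute and a tool call to move; the robot and the scene stay as the last step left them, time stands still between calls to the robot, and variables do not carry over. Pictures are saved under pics/ and viewed, at most 10 in all, crops included, and the job is handed in when it is done.

Besides the shell and the picture viewer there is one more tool, called after "Emit:" as name(argument=value, ...) on one line, values as JSON. drive_tool: Moves the arm, as the interface text tells. Its arguments: {"type":"object","properties":{"jaw":{"type":"array","items":{"type":"number"}},"offset":{"type":"array","items":{"type":"array","items":{"type":"number"}}},"delta_rot":{"type":"array","items":{"type":"array","items":{"type":"number"}}},"force":{"type":"number"}},"required":["jaw","offset","delta_rot"]}

```bash
mkdir -p pics; python3 - <<'E'
from station import manip
import cv2
for n in("scene","top"):
    f=manip.grab_frame(n); cv2.imwrite(f"pics/{n}0.png",f[:,:,::-1]); print(n,manip.camera_model(n))
print(manip.get_state())
E
```

```text
scene {'vertical_fov': 55.18957804119205, 'cx': 322.1147242107394, 'cy': 199.63866041276935, 'dist_coeffs': array([-0.05328377,  0.        ,  0.        ,  0.        ,  0.        ]), 'origin': array([1.19302112, 0.53175443, 0.65331658]), 'attitude': array([-1.04128708, -2.24932188,  1.20150581])}
top {'vertical_fov': 54.33342641326166, 'cx': 318.8967139696701, 'cy': 199.5623609497374, 'dist_coeffs': array([-0.06402912,  0.        ,  0.        ,  0.        ,  0.        ]), 'origin': array([ 0.46347591, -0.02097908,  1.27142436]), 'attitude': array([-2.16640469,  2.17028433, -0.12818761])}
{'time_s': 0.1, 'qpos': array([ 1.23142357e+00,  4.80792342e-01,  1.59680644e+00, -1.82083373e-05,
        1.06511081e+00, -4.65905946e-02]), 'dq': array([-0.00070393, -0.00115286, -0.00090344,  0.0002671 , -0.00019156,
        0.00045586]), 'tau': array([ 1.78971706e-03, -9.52249217e+01, -4.31047869e+01, -1.99204756e-04,
        4.99887974e-03,  7.22692835e-05]), 'eef_pos': array([0.18746432, 0.62201608, 0.25272314]), 'tool_rot': array([-4.58217514e-01, -3.10779511e+00,  1.72660102e-03]), 'contact_force': array([ 0.33473581,  0.32783219, -0.09141737]), 'wrist_torque': array([-0.00052867, -0.01488582,  0.02285835]), 'grasp_force': 0.0, 'width': 1.002006731791524}
```

View pics/scene0.png

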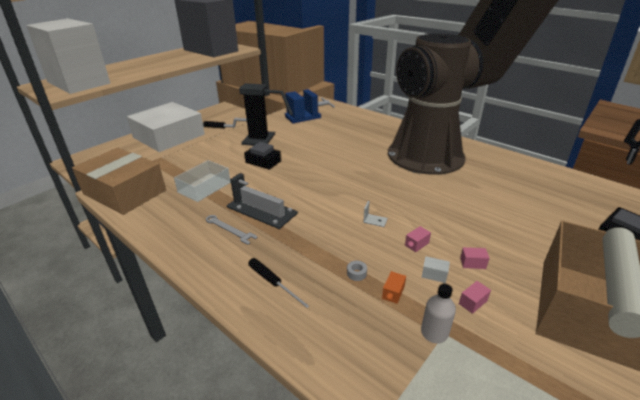

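View pics/top0.png

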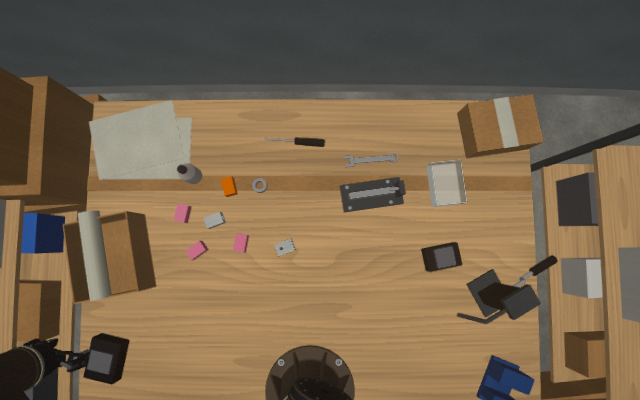

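Top view: the grey block is at (214,220) and scene (436,268). Look-alikes are pink at top (182,213), (240,242), (196,250) and orange at (229,186). Only the grey one is plain aluminium. I'll confirm that in one enlarged crop and localise it.

```bash
cat > h.py <<'E'
import numpy as np, cv2
from scipy.spatial.transform import Rotation as R
from station import manip
def cam(m):
    f=200/np.tan(np.radians(m["vertical_fov"])/2)
    return np.array([[f,0,m["cx"]],[0,f,m["cy"]],[0,0,1]]),np.array(m["dist_coeffs"]),np.array(m["origin"]),R.from_rotvec(m["attitude"])
def px2w(m,uv,z):
    K,d,o,r=cam(m); p=cv2.undistortPoints(np.array(uv,float).reshape(-1,1,2),K,d)[:,0]
    v=r.apply(np.c_[p,np.ones(len(p))]); return o+v*((z-o[2])/v[:,2])[:,None]
def w2px(m,X):
    K,d,o,r=cam(m); Xc=r.inv().apply(np.array(X,float)-o)
    return cv2.projectPoints(Xc,np.zeros(3),np.zeros(3),K,d)[0][:,0]
E
python3 - <<'E'
from h import *
t=cv2.imread("pics/top0.png"); s=cv2.imread("pics/scene0.png")
a=cv2.resize(s[235:315,370:510],None,fx=5.6,fy=5.6,interpolation=2)[:300,:]
b=cv2.resize(t[195:245,170:270],(400,200),interpolation=2);c=cv2.resize(t[160:220,330:430],(384,230),interpolation=2)
a=cv2.resize(s[235:315,370:510],(560,320),interpolation=2)
out=np.zeros((555,800,3),np.uint8);out[:320,:560]=a;out[322:522,:400]=b;out[322:552,405:789]=c
cv2.imwrite("pics/crop.png",out)
m=manip.camera_model("top")
print(px2w(m,[[214,220]],.036)); print(px2w(m,[[349,196.5],[398,190]],.06))
# segment
hsv=cv2.cvtColor(t[205:235,198:230],cv2.COLOR_BGR2HSV); mask=((hsv[...,1]<50)&(hsv[...,2]>90)).astype(np.uint8)
n,l,st,ce=cv2.connectedComponentsWithStats(mask);i=1+np.argmax(st[1:,4]);ys,xs=np.where(l==i)
print(cv2.minAreaRect(np.c_[xs+198,ys+205].astype(np.float32)),st[i])
E
```

```text
[[0.53532829 0.30288728 0.036     ]]
[[ 0.60712971 -0.12498564  0.06      ]
 [ 0.62756638 -0.27985285  0.06      ]]
((213.92465209960938, 219.9657440185547), (12.055237770080566, 19.077707290649414), 69.44395446777344) [  6   7  20  16 218]
```

View pics/crop.png

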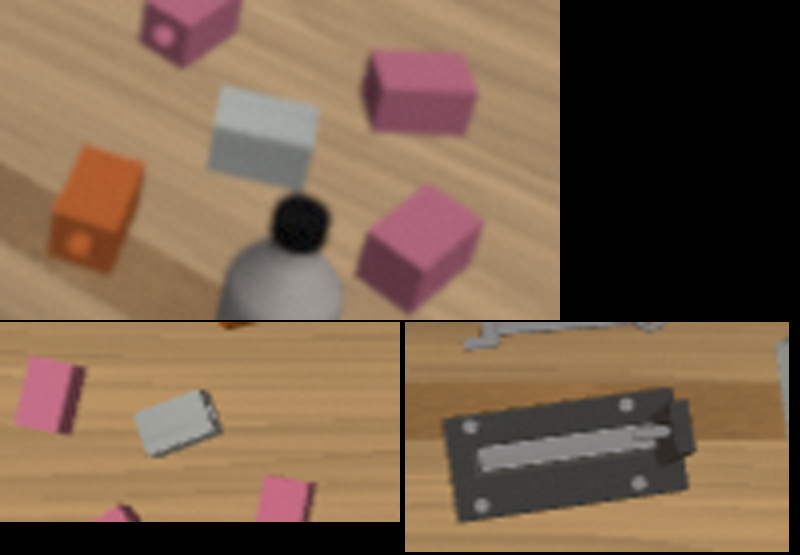

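Crop: the grey plain block is the spacer, with bare aluminium faces, and neither end's hole is clearly visible. The gauge's rail runs from top px (349,196) to its post at (398,190).

```bash
cat >> h.py <<'E'
def plan(target,yaw):
    """tool-down move: prints tool-frame offset and yaw turn (deg about tool z) with tool x at world yaw (deg)"""
    s=manip.get_state(); r=R.from_rotvec(s["tool_rot"]); M=r.as_matrix()
    T=np.array([[np.cos(np.radians(yaw)),np.sin(np.radians(yaw)),0],[np.sin(np.radians(yaw)),-np.cos(np.radians(yaw)),0],[0,0,-1]])
    d=np.array(target)-s["eef_pos"]
    print("t",s["time_s"],"off",np.round(r.inv().apply(d)*1000,1),"rot",np.round(R.from_matrix(M.T@T).as_rotvec(degrees=True),2),"off-in-final",np.round(T.T@d*1000,1))
E
python3 - <<'E'
from h import *
m=manip.camera_model("top")
u=np.array([213.925,219.966]);a=np.radians(159.444);d=np.array([np.cos(a),np.sin(a)])*9.5
P=px2w(m,[u-d,u+d],.036);v=P[1]-P[0];print(P,np.linalg.norm(v),np.degrees(np.arctan2(v[1],v[0])))
C=px2w(m,[[330+(x-405)/3.84,160+(y-322)/3.84] for x,y in [(443,420),(672,388),(688,488),(460,521)]],.01);print(C,[np.linalg.norm(C[i]-C[i-1]) for i in range(4)])
s=manip.get_state();r=R.from_rotvec(s["tool_rot"]);w=manip.camera_model("wrist");print(r.inv().apply(w["origin"]-s["eef_pos"]),(r.inv()*R.from_rotvec(w["attitude"])).as_rotvec(degrees=True),w["vertical_fov"])
plan([.53,.303,.22],110)
E
```

```text
[[0.54605356 0.27491258 0.036     ]
 [0.52481974 0.33136004 0.036     ]] 0.060309125440380015 110.6147771108978
[[ 0.64927053 -0.09984741  0.01      ]
 [ 0.67690195 -0.29670998  0.01      ]
 [ 0.59070346 -0.30821254  0.01      ]
 [ 0.56296064 -0.11353471  0.01      ]] [np.float64(0.08738843649572804), np.float64(0.19879226926279905), np.float64(0.08696256563925098), np.float64(0.19664465941779707)]
[ 0.07898681  0.00044406 -0.11916923] [-14.20640299 -14.23884806  89.2567418 ] 60.59499918648788
t 0.1 off [-420.  -206.5   32.9] rot [-6.000e-02  3.000e-02  5.323e+01] off-in-final [-416.9  212.8   32.7]
```

```bash
python3 -c "
from h import *
plan([.516,.356,.18],110.6)"
```

```text
t 0.1 off [-391.3 -159.8   72.9] rot [-6.000e-02  3.000e-02  5.263e+01] off-in-final [-364.6  213.9   72.7]
```

Emit:
drive_tool(jaw=[1, 1, 1, 1, 1, 1, 1, 1, 1, 1, 1, 1, 1, 1, 1, 1, 1, 1, 1, 1], offset=[[-30, -12, 6], [-30, -12, 6], [-30, -12, 6], [-30, -12, 6], [-30, -12, 6], [-30, -12, 6], [-30, -12, 6], [-30, -12, 6], [-30, -12, 6], [-30, -12, 6], [-30, -12, 6], [-31, -14, 6], [-30, -14, 1], [0, 0, 0], [0, 0, 0], [0, 0, 0], [0, 0, 0], [0, 0, 0], [0, 0, 0], [0, 0, 0]], delta_rot=[[0, 0, 0], [0, 0, 0], [0, 0, 0], [0, 0, 0], [0, 0, 0], [0, 0, 0], [0, 0, 0], [0, 0, 0], [0, 0, 0], [0, 0, 0], [0, 0, 0], [0, 0, 0], [0, 0, 6], [0, 0, 6.6], [0, 0, 6.6], [0, 0, 6.6], [0, 0, 6.6], [0, 0, 6.6], [0, 0, 6.6], [0, 0, 7]])

```text
time_s: 1.77
eef_pos: [0.6017, 0.2865, 0.1608]
tool_rot: [-1.795, -2.578, 0.001]
contact_force: [-0.5, 0.2, 1.0]
width: 1.0
grasp_force: 0.0
```

Offsets are in metres and I gave millimetres. The rows were clamped and nothing was touched, so I'll carry on in metres.

```bash
python3 -c "
from h import *
plan([.516,.356,.18],110.6)"
```

```text
t 1.7667 off [ 94.9 -56.2 -19.2] rot [-0.04  0.   -0.3 ] off-in-final [ 95.2 -55.7 -19.2]
```

Emit:
drive_tool(jaw=[1, 1, 1, 1, 1, 1], offset=[[0.01, -0.014, -0.005], [0.02, -0.014, -0.005], [0.025, -0.014, -0.005], [0.025, -0.014, -0.004], [0.015, 0, 0], [0, 0, 0]], delta_rot=[[0, 0, 0], [0, 0, 0], [0, 0, 0], [0, 0, 0], [0, 0, 0], [0, 0, 0]])

```text
time_s: 2.27
eef_pos: [0.5146, 0.3582, 0.1803]
tool_rot: [-1.785, -2.585, -0.001]
contact_force: [-0.4, -0.0, -0.4]
width: 0.996
grasp_force: 0.0
```

```bash
python3 - <<'E'
from h import *
f=manip.grab_frame("wrist");m=manip.camera_model("wrist");s=manip.get_state();print(s["eef_pos"],s["qpos"])
cv2.imwrite("pics/w1.png",f[:,:,::-1]);np.save("w1.npy",m,allow_pickle=True)
print(w2px(m,[[.535,.303,.036],[.525,.331,.036],[.546,.275,.036]]))
E
```

```text
[0.51542658 0.35705848 0.18007681] [5.57494208e-01 5.26073521e-01 1.72154454e+00 5.79158502e-06
 8.93809841e-01 1.95324935e-01]
[[317.24164412 259.35395516]
 [317.81732517 227.12688854]
 [317.76201256 289.86831759]]
```

View pics/w1.png

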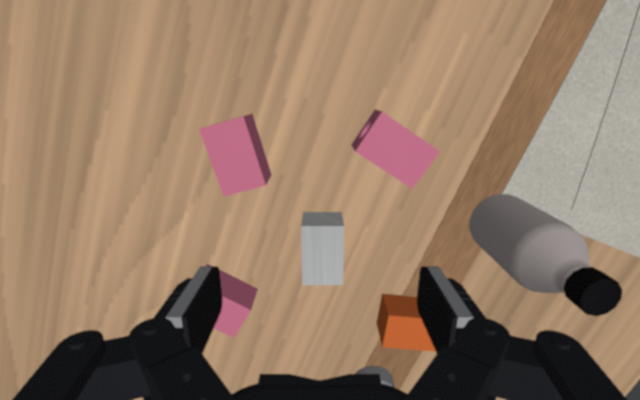

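Wrist view: the grey spacer's top face has corners (302,226), (343,226), (344,285) and (302,286). Its left (+y) end face, rows 212–226, is plain, so the hole should be on the right (−y, tool −x) end.

```bash
python3 - <<'E'
from h import *
m=np.load("w1.npy",allow_pickle=True).item()
f=cv2.imread("pics/w1.png");print(f[214:225:3,300:346:4,1])
P=px2w(m,[[302,226],[343.5,226],[344,285.5],[302,285.5]],.036);c=P.mean(0);v=(P[0]+P[1]-P[2]-P[3])/2
y=np.degrees(np.arctan2(v[1],v[0]));print(c,y,np.linalg.norm(v),np.linalg.norm(P[0]-P[1]))
plan([c[0],c[1],.028],y)
E
```

```text
[[152 108 107 108 108 110 109 106 105 108 111 151]
 [149 107 108 106 108 107 109 110 106 105 106 153]
 [145 104 107 108 110 107 108 108 110 109 106 151]
 [140 107 104 104 107 106 106 109 108 109 111 145]]
[0.53861693 0.30706977 0.036     ] 111.09127988233172 0.05639348344274908 0.034347944698325646
t 2.3167 off [-55.    4.  152.1] rot [ 0.01 -0.   -0.34] off-in-final [-55.    3.6 152.1]
```

The left end is uniformly plain, so it is solid. Grasping now.

Emit:
drive_tool(jaw=[0.4, 0.4, 0.4, 0.4, 0.4, 0.4, 0.4, 0.4, 0.4, -1, -1, -1, -1, -1, -1, -1], offset=[[-0.015, 0.004, 0.01], [-0.02, 0, 0.02], [-0.02, 0, 0.03], [0, 0, 0.03], [0, 0, 0.03], [0, 0, 0.02], [0, 0, 0.012], [0, 0, 0], [0, 0, 0], [0, 0, 0], [0, 0, 0], [0, 0, 0], [0, 0, 0], [0, 0, 0], [0, 0, 0], [0, 0, 0]], delta_rot=[[0, 0, 0], [0, 0, 0], [0, 0, 0], [0, 0, 0], [0, 0, 0], [0, 0, 0], [0, 0, 0], [0, 0, 0], [0, 0, 0], [0, 0, 0], [0, 0, 0], [0, 0, 0], [0, 0, 0], [0, 0, 0], [0, 0, 0], [0, 0, 0]], force=50)

```text
time_s: 3.65
eef_pos: [0.54, 0.3061, 0.0297]
tool_rot: [1.787, 2.582, 0.003]
contact_force: [0.4, -2.3, 7.6]
width: 0.413
grasp_force: 51.0
```

```bash
python3 -c "
from h import *
plan([.63,-.29,.22],97.6)"
```

```text
t 3.65 off [-589.6 -125.5 -190.7] rot [ 0.14 -0.02 13.05] off-in-final [-602.8   10.3 -190.3]
```

Emit:
drive_tool(jaw=[-1, -1, -1, -1, -1, -1, -1, -1, -1, -1, -1, -1, -1, -1, -1, -1, -1, -1, -1, -1], offset=[[0, 0, -0.01], [0, 0, -0.03], [0, 0, -0.04], [0, 0, -0.04], [0, 0, -0.04], [0, 0, -0.03], [0, 0, 0], [-0.02, 0, 0], [-0.04, 0, 0], [-0.04, 0, 0], [-0.04, 0, 0], [-0.04, 0, 0], [-0.04, 0, 0], [-0.04, 0, 0], [-0.04, 0, 0], [-0.04, 0, 0], [-0.04, 0, 0], [-0.04, 0, 0], [-0.04, 0, 0], [-0.04, 0, 0]], delta_rot=[[0, 0, 0], [0, 0, 0], [0, 0, 0], [0, 0, 0], [0, 0, 0], [0, 0, 6.5], [0, 0, 6.5], [0, 0, 0], [0, 0, 0], [0, 0, 0], [0, 0, 0], [0, 0, 0], [0, 0, 0], [0, 0, 0], [0, 0, 0], [0, 0, 0], [0, 0, 0], [0, 0, 0], [0, 0, 0], [0, 0, 0]])

```text
time_s: 5.32
eef_pos: [0.6053, -0.1917, 0.2195]
tool_rot: [2.068, 2.364, 0.001]
contact_force: [0.3, 0.5, -1.6]
width: 0.412
grasp_force: 50.5
```

Emit:
drive_tool(jaw=[-1, -1, -1, -1, -1, -1], offset=[[-0.04, 0.005, 0], [-0.04, 0.005, 0], [-0.025, 0, 0], [-0.01, 0, 0], [0, 0, 0], [0, 0, 0]], delta_rot=[[0, 0, 0], [0, 0, 0], [0, 0, 0], [0, 0, 0], [0, 0, 0], [0, 0, 0]])

```text
time_s: 5.82
eef_pos: [0.6302, -0.3022, 0.2186]
tool_rot: [-2.07, -2.363, -0.0]
contact_force: [-0.6, 0.3, -1.6]
width: 0.411
grasp_force: 50.5
```

```bash
python3 - <<'E'
from h import *
f=manip.grab_frame("wrist");m=manip.camera_model("wrist");s=manip.get_state();print(s)
cv2.imwrite("pics/w2.png",f[:,:,::-1]);np.save("w2.npy",m,allow_pickle=True)
E
```

```text
{'time_s': 5.8667, 'qpos': array([-4.89628527e-01,  5.80654618e-01,  1.50761999e+00,  3.72500853e-04,
        1.05373233e+00, -6.23059253e-01]), 'dq': array([ 1.57100759e-02, -2.16542450e-03,  7.52194808e-03, -9.80111472e-05,
       -3.86741782e-03, -1.39185719e-03]), 'tau': array([-2.38144912e+00, -1.04879172e+02, -4.42121708e+01, -1.54604763e-01,
       -6.12085056e-02, -5.91330067e-02]), 'eef_pos': array([ 0.63027367, -0.30141753,  0.2185753 ]), 'tool_rot': array([-2.06830889e+00, -2.36404440e+00, -3.47480243e-04]), 'contact_force': array([ 0.5943488 , -0.02982613, -2.577988  ]), 'wrist_torque': array([-0.00863143,  0.02567681,  0.03152104]), 'grasp_force': 50.48712928430177, 'width': 0.4144355369593797}
```

View pics/w2.png

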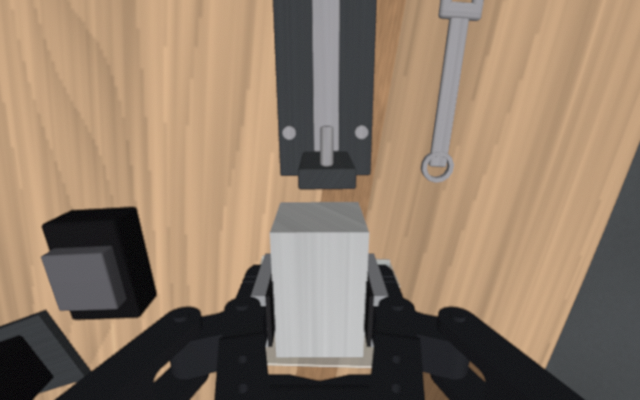

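Wrist view: the spacer is held square with a plain end facing the camera, its top edge running (274,234)–(367,234). The pin runs from tip (327,127) to the post at (327,162), with the rail above it.

```bash
python3 - <<'E'
from h import *
m=np.load("w2.npy",allow_pickle=True).item()
g=cv2.cvtColor(cv2.imread("pics/w2.png"),cv2.COLOR_BGR2GRAY).astype(float)
def edges(row,a,b):
    l=g[row-1:row+2,a:b].mean(0);th=(l.min()+l.max())/2;i=np.where(l>th)[0]
    # subpixel
    x0=i[0]-(l[i[0]]-th)/(l[i[0]]-l[i[0]-1]); x1=i[-1]+(l[i[-1]]-th)/(l[i[-1]]-l[i[-1]+1]); return a+x0,a+x1
rows=list(range(10,116,15)); E=[edges(r,290,362) for r in rows]
L=px2w(m,[[e[0],r] for e,r in zip(E,rows)],.06);Rr=px2w(m,[[e[1],r] for e,r in zip(E,rows)],.06)
C=(L+Rr)/2; print("rail width",np.linalg.norm(L-Rr,axis=1)); vx=cv2.fitLine(C[:,:2].astype(np.float32),cv2.DIST_L2,0,.01,.01).ravel()
yaw=np.degrees(np.arctan2(vx[1],vx[0]));yaw+=180*(yaw<0);print("rail",vx,yaw)
print("pin rows",[(r,g[r,318:338].astype(int).tolist()) for r in (122,125,128,150)])
pin=px2w(m,[[327,127]],.078+.004)[0];post=px2w(m,[[327,153]],.092)[0];print("pin tip",pin,"post face",post)
u=np.array([np.cos(np.radians(yaw)),np.sin(np.radians(yaw))]);n=np.array([-u[1],u[0]])
print("pin lateral vs rail", (pin[:2]-vx[2:])@n, "post-pin along",(pin[:2]-post[:2])@u)
eef=np.array([.63027,-.30142,.21858]);r=R.from_rotvec([-2.0683,-2.36404,-.00035]);M=r.as_matrix()
print("tool x yaw",np.degrees(np.arctan2(M[1,0],M[0,0])))
S=px2w(m,[[273.5,234],[367.5,234]],eef[2]+.0063);print("spacer end in tool",r.inv().apply(S-eef)*1000)
# gauge origin
print("origin",pin[:2]+.063*u, "tcp rel: along",(eef[:2]-pin[:2])@u,"lat",(eef[:2]-pin[:2])@n)
print(w2px(m,[list(pin[:2]+.123*u)+[.06]]))
E
```

```text
rail width [0.01974117 0.01991808 0.01980634 0.01967747 0.01957029 0.0194626
 0.01968196 0.01994698]
rail [ 0.13856441 -0.9903534   0.62273645 -0.20149724] 97.96479034423828
pin rows [(122, [158, 157, 158, 157, 159, 157, 157, 159, 158, 160, 160, 161, 160, 159, 157, 157, 156, 157, 156, 147]), (125, [157, 157, 153, 152, 148, 143, 138, 138, 138, 139, 141, 143, 147, 150, 153, 154, 156, 157, 157, 148]), (128, [154, 144, 128, 119, 128, 140, 146, 147, 149, 152, 153, 153, 149, 141, 134, 141, 152, 156, 155, 147]), (150, [131, 122, 113, 118, 132, 145, 154, 154, 154, 155, 154, 154, 148, 135, 122, 114, 120, 124, 122, 110])]
pin tip [ 0.62956495 -0.24634566  0.082     ] post face [ 0.63174972 -0.2636899   0.092     ]
pin lateral vs rail -0.0005482205082978388 post-pin along 0.0174796640019296
tool x yaw 97.6345993451561
spacer end in tool [[ 31.00708388 -15.7440058   -6.2817071 ]
 [ 30.93816321  17.8937272   -6.28686826]]
origin [ 0.62083538 -0.18395339] tcp rel: along -0.054640758458073035 lat 0.006933097669553378
[[326.12348526 -54.86888525]]
```

Emit:
drive_tool(jaw=[-1, -1, -1, -1, -1, -1, -1, -1, -1, -1, -1, -1], offset=[[0.02, 0.003, 0], [0.03, 0.003, 0], [0.03, 0, 0], [0.021, 0, 0], [0, 0, 0.02], [0, 0, 0.03], [0, 0, 0.03], [0, 0, 0.025], [0, 0, 0.015], [0, 0, 0.008], [0, 0, 0], [0, 0, 0]], delta_rot=[[0, 0, -0.3], [0, 0, 0], [0, 0, 0], [0, 0, 0], [0, 0, 0], [0, 0, 0], [0, 0, 0], [0, 0, 0], [0, 0, 0], [0, 0, 0], [0, 0, 0], [0, 0, 0]])

```text
time_s: 6.87
eef_pos: [0.6228, -0.2004, 0.0907]
tool_rot: [2.061, 2.371, 0.0]
contact_force: [1.0, -0.2, -1.4]
width: 0.415
grasp_force: 52.7
```

```bash
cat >> h.py <<'E'
def rel():
    s=manip.get_state();y=np.radians(97.96);u=np.array([np.cos(y),np.sin(y)]);n=np.array([-u[1],u[0]])
    p=s["eef_pos"];d=p[:2]-[0.629565,-0.246346];M=R.from_rotvec(s["tool_rot"]).as_matrix()
    print("t",s["time_s"],"along pin mm",d@u*1e3,"lat rail",d@n*1e3-.55,"z",p[2],"yaw",np.degrees(np.arctan2(M[1,0],M[0,0])),"F",s["contact_force"],"w",s["width"],"q",s["qpos"].round(3))
E
python3 - <<'E'
from h import *
rel()
f=manip.grab_frame("scene"); cv2.imwrite("pics/s3.png",cv2.resize(f[150:250,200:330,::-1],(780,600),interpolation=2))
E
```

```text
t 6.8667 along pin mm 46.415936594190725 lat rail -0.1823793004731183 z 0.09072148186138557 yaw 97.99559336661116 F [ 1.0381534  -0.2460571  -1.39609111] w 0.4151433865159702 q [-0.358  0.67   1.712  0.     0.759 -0.497]
```

View pics/s3.png

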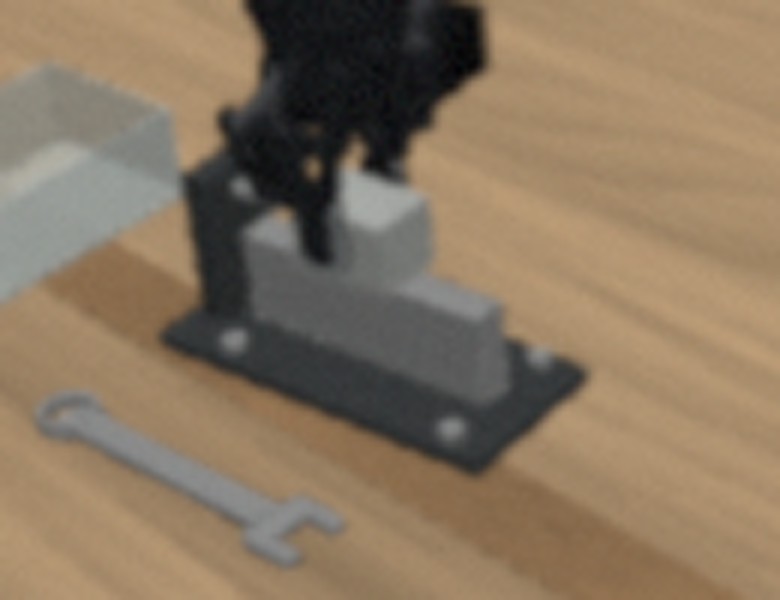

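Crop: the spacer sits just above the rail and the pin is visible left of it at about (240,185). Pushing onto the pin now.

Emit:
drive_tool(jaw=[-1, -1, -1, -1, -1, -1, -1], offset=[[-0.008, 0, 0], [-0.008, 0, 0], [-0.004, 0, 0], [-0.003, 0, 0], [-0.003, 0, 0], [-0.003, 0, 0], [0, 0, 0]], delta_rot=[[0, 0, 0], [0, 0, 0], [0, 0, 0], [0, 0, 0], [0, 0, 0], [0, 0, 0], [0, 0, 0]])

```text
time_s: 7.5
eef_pos: [0.6268, -0.231, 0.0901]
tool_rot: [2.063, 2.369, 0.0]
contact_force: [-0.5, 0.2, -1.7]
width: 0.415
grasp_force: 52.7
```

```bash
python3 -c "
from h import *
rel()"
```

```text
t 7.5 along pin mm 15.550629095412274 lat rail 0.07454334306648802 z 0.09012658982924322 yaw 97.89505760521922 F [-0.53805376  0.19990661 -1.68316211] w 0.41526225250136867 q [-0.398  0.686  1.678 -0.     0.778 -0.536]
```

The pin is entering freely, so I'll keep going.

Emit:
drive_tool(jaw=[-1, -1, -1, -1, -1, -1, -1, -1], offset=[[-0.004, 0, 0], [-0.004, 0, 0], [-0.003, 0, 0], [-0.002, 0, 0], [-0.001, 0, 0], [-0.001, 0, 0], [0, 0, 0], [0, 0, 0]], delta_rot=[[0, 0, 0], [0, 0, 0], [0, 0, 0], [0, 0, 0], [0, 0, 0], [0, 0, 0], [0, 0, 0], [0, 0, 0]])

```text
time_s: 8.17
eef_pos: [0.6287, -0.2452, 0.0901]
tool_rot: [-2.063, -2.37, 0.0]
contact_force: [-0.5, 0.8, -1.5]
width: 0.41
grasp_force: 52.7
```

```bash
python3 -c "
from h import *
rel()"
```

```text
t 8.1667 along pin mm 1.2794738148644762 lat rail 0.09431165325062263 z 0.09012150558437731 yaw 97.92319677286785 F [-0.52019559  0.84554287 -1.5423384 ] w 0.4098677322650383 q [-0.417  0.694  1.66  -0.     0.788 -0.555]
```

Emit:
drive_tool(jaw=[-1, -1, -1, -1, -1, -1], offset=[[-0.0007, 0, 0], [-0.0007, 0, 0], [-0.0007, 0, 0], [-0.0007, 0, 0], [0, 0, 0], [0, 0, 0]], delta_rot=[[0, 0, 0], [0, 0, 0], [0, 0, 0], [0, 0, 0], [0, 0, 0], [0, 0, 0]])

```text
time_s: 8.67
eef_pos: [0.6292, -0.248, 0.0901]
tool_rot: [2.063, 2.37, -0.0]
contact_force: [-0.7, -0.3, -1.5]
width: 0.414
grasp_force: 52.7
```

Emit:
drive_tool(jaw=[-1, -1, -1, -1, -1], offset=[[-0.0007, 0, 0], [-0.0007, 0, 0], [-0.0007, 0, 0], [-0.0007, 0, 0], [0, 0, 0]], delta_rot=[[0, 0, 0], [0, 0, 0], [0, 0, 0], [0, 0, 0], [0, 0, 0]])

```text
time_s: 9.08
eef_pos: [0.6296, -0.2509, 0.0901]
tool_rot: [2.063, 2.369, -0.0]
contact_force: [0.3, -0.2, -2.4]
width: 0.414
grasp_force: 52.7
```

Emit:
drive_tool(jaw=[-1, -1, -1, -1, -1], offset=[[-0.0007, 0, 0], [-0.0007, 0, 0], [-0.0007, 0, 0], [-0.0007, 0, 0], [0, 0, 0]], delta_rot=[[0, 0, 0], [0, 0, 0], [0, 0, 0], [0, 0, 0], [0, 0, 0]])

```text
time_s: 9.5
eef_pos: [0.6297, -0.2519, 0.0901]
tool_rot: [-2.061, -2.368, -0.001]
contact_force: [0.8, 13.3, 3.2]
width: 0.408
grasp_force: 53.3
```

```bash
python3 - <<'E'
from h import *
rel()
f=manip.grab_frame("scene");g=manip.grab_frame("wrist"); a=cv2.resize(f[150:230,220:300,::-1],(400,400),interpolation=2); b=cv2.resize(g[100:400,160:480,::-1],(400,375))
o=np.zeros((400,800,3),np.uint8);o[:,:400]=a;o[:375,400:]=b;cv2.imwrite("pics/s4.png",o)
E
```

```text
t 9.5 along pin mm -5.5554542538550145 lat rail 0.11465945513010534 z 0.09011772633154978 yaw 97.92162638832238 F [ 0.81241842 13.30089287  3.2028641 ] w 0.40818861160741665 q [-0.426  0.698  1.65   0.002  0.796 -0.566]
```

View pics/s4.png

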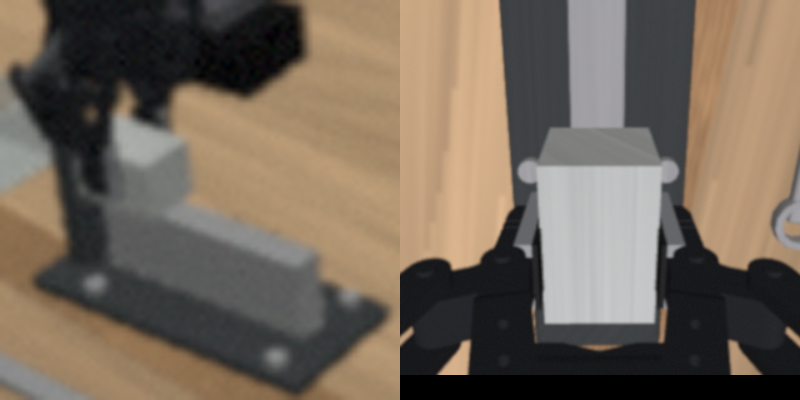

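The pin is fully in: the spacer stopped against the post with 13 N. Drawing it off by 75 mm, setting it on the rail and letting go.

Emit:
drive_tool(jaw=[-1, -1, -1, -1, -1, -1, -1, -1, -1, -1], offset=[[0.005, 0, 0], [0.01, 0, 0], [0.015, 0, 0], [0.02, 0, 0], [0.02, 0, 0], [0.005, 0, 0], [0, 0, 0], [0, 0, 0.0005], [0, 0, 0.0005], [0, 0, 0]], delta_rot=[[0, 0, 0], [0, 0, 0], [0, 0, 0], [0, 0, 0], [0, 0, 0], [0, 0, 0], [0, 0, 0], [0, 0, 0], [0, 0, 0], [0, 0, 0]])

```text
time_s: 10.43
eef_pos: [0.6197, -0.1799, 0.089]
tool_rot: [2.063, 2.369, -0.0]
contact_force: [-0.0, -0.5, -2.1]
width: 0.411
grasp_force: 52.6
```

```bash
python3 -c "
from h import *
rel()"
```

```text
t 10.4333 along pin mm 67.12728968786013 lat rail -0.013455655923738541 z 0.08903529495357136 yaw 97.88920033068064 F [-0.03369467 -0.51464189 -2.08389224] w 0.41125049245867035 q [-0.329  0.663  1.735 -0.     0.743 -0.467]
```

Emit:
drive_tool(jaw=[-1, -1, -1, -1, -1], offset=[[0, 0, 0.0006], [0, 0, 0.0006], [0, 0, 0.0006], [0, 0, 0], [0, 0, 0]], delta_rot=[[0, 0, 0], [0, 0, 0], [0, 0, 0], [0, 0, 0], [0, 0, 0]])

```text
time_s: 10.85
eef_pos: [0.6197, -0.18, 0.0885]
tool_rot: [2.063, 2.368, 0.0]
contact_force: [-5.8, -0.2, 18.4]
width: 0.413
grasp_force: 55.1
```

Emit:
drive_tool(jaw=[-1, 0.3, 0.3, 0.3, 0.3, 0.3, 0.3, 0.3, 0.3, 0.3, 0.3], offset=[[0, 0, -0.001], [0, 0, 0], [0, 0, 0], [0, 0, 0], [0, 0, 0], [0, 0, 0], [0, 0, 0], [0, 0, 0], [0, 0, 0], [0, 0, 0], [0, 0, 0]], delta_rot=[[0, 0, 0], [0, 0, 0], [0, 0, 0], [0, 0, 0], [0, 0, 0], [0, 0, 0], [0, 0, 0], [0, 0, 0], [0, 0, 0], [0, 0, 0], [0, 0, 0]])

```text
time_s: 11.77
eef_pos: [0.6196, -0.1792, 0.0883]
tool_rot: [2.063, 2.37, -0.0]
contact_force: [0.1, 0.3, 0.2]
width: 0.65
grasp_force: 0.0
```

```bash
python3 - <<'E'
from h import *
rel();s=manip.get_state();print(s["grasp_force"])
f=manip.grab_frame("scene");g=manip.grab_frame("wrist"); a=cv2.resize(f[150:230,220:300,::-1],(400,400),interpolation=2); b=cv2.resize(g[100:400,160:480,::-1],(400,375))
o=np.zeros((400,800,3),np.uint8);o[:,:400]=a;o[:375,400:]=b;cv2.imwrite("pics/s5.png",o)
E
```

```text
t 11.7667 along pin mm 67.82766854922774 lat rail 0.007460302839769062 z 0.08833401580228581 yaw 97.92621400587782 F [0.09090162 0.32052323 0.22685784] w 0.6503964126460412 q [-0.329  0.663  1.736 -0.     0.742 -0.467]
0.0
```

View pics/s5.png

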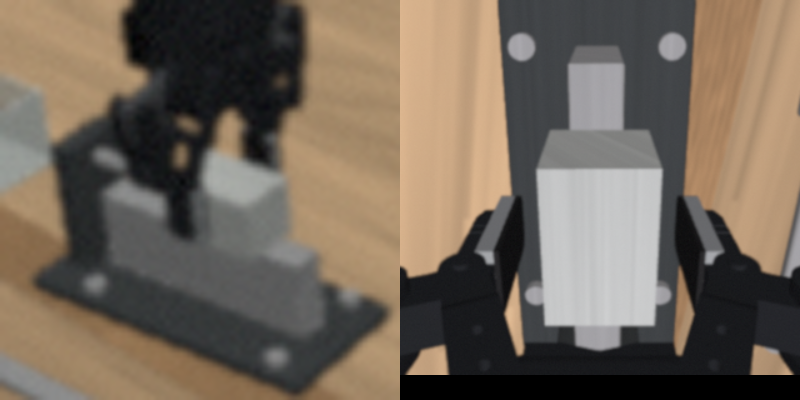

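Crop: the spacer lies along the rail clear of the pin, with the fingers open and off it. I'll regrip and work out whether the final pose can be reached.

Emit:
drive_tool(jaw=[0.3, 0.3, -1, -1, -1, -1, -1, -1, -1, -1, -1, -1, -1, -1], offset=[[0.004, 0, 0], [0, 0, 0], [0, 0, 0], [0, 0, 0], [0, 0, 0], [0, 0, 0], [0, 0, 0], [0, 0, 0], [0, 0, -0.01], [0, 0, -0.025], [0, 0, -0.04], [0, 0, -0.04], [0, 0, -0.04], [0, 0, -0.03]], delta_rot=[[0, 0, 0], [0, 0, 0], [0, 0, 0], [0, 0, 0], [0, 0, 0], [0, 0, 0], [0, 0, 0], [0, 0, 0], [0, 0, 0], [0, 0, 0], [0, 0, 0], [0, 0, 0], [0, 0, 0], [0, 0, 0]], force=60)

```text
time_s: 13.03
eef_pos: [0.6193, -0.1755, 0.2773]
tool_rot: [2.061, 2.368, 0.001]
contact_force: [1.9, -0.5, -0.9]
width: 0.409
grasp_force: 60.2
```

```bash
python3 - <<'E'
from h import *
from scipy.optimize import least_squares
rel(); s=manip.get_state();print("grip",s["grasp_force"])
D=np.array([[.4808,1.5968,np.hypot(.18746,.62202),.25272],[.52607,1.72154,np.hypot(.51543,.35706),.18008],[.58065,1.50762,np.hypot(.63027,.30142),.21858],[.67,1.712,np.hypot(.6228,.2004),.0907],[.694,1.66,np.hypot(.6287,.2452),.0901],[s["qpos"][1],s["qpos"][2],np.hypot(*s["eef_pos"][:2]),s["eef_pos"][2]]])
a,b=D[:,0],D[:,0]+D[:,1]
f=lambda p:np.r_[p[0]+p[1]*np.sin(a)+p[2]*np.sin(b+p[4])-D[:,2],p[3]+p[1]*np.cos(a)+p[2]*np.cos(b+p[4])-D[:,3]]
o=least_squares(f,[0.1,.4,.4,.2,0]);print(o.x,abs(o.fun).max())
E
```

```text
t 13.0333 along pin mm 71.59624808635137 lat rail -0.1890451079724051 z 0.27731933800321656 yaw 97.92076312047335 F [ 1.89691175 -0.45413832 -0.88808603] w 0.40942420110903843 q [-0.323  0.449  1.587 -0.     1.104 -0.461]
grip 60.161280886975135
[ 0.00192622  0.59419222  0.44602641 -0.03032062  0.07154432] 0.0006332364679861868
```

Emit:
drive_tool(jaw=[-1, -1, -1, -1, -1, -1, -1, -1, -1, -1, -1], offset=[[0.01, 0, -0.02], [0.02, 0, -0.03], [0.02, 0, -0.03], [0.01, 0, -0.03], [0, 0, -0.02], [0, 0, 0], [0, 0, 0], [0, 0, 0], [0, 0, 0], [0, 0, 0], [0, 0, 0]], delta_rot=[[0, 0, 0], [0, 0, 0], [0, 0, 0], [0, 0, 0], [0, 0, 0], [0, -3, 0], [0, -5, 0], [0, -5, 0], [0, -5, 0], [0, -2, 0], [0, 0, 0]])

```text
time_s: 13.95
eef_pos: [0.6102, -0.1144, 0.4033]
tool_rot: [1.875, 2.158, -0.333]
contact_force: [-0.2, 0.2, -1.4]
width: 0.41
grasp_force: 60.2
```

```bash
cat >> h.py <<'E'
def hole():
    s=manip.get_state();M=R.from_rotvec(s["tool_rot"]).as_matrix()
    print("t",s["time_s"],"hole dir",(-M[:,0]).round(3),"toolz",M[:,2].round(3),"y",M[:,1].round(3),"p",s["eef_pos"].round(3),"q",s["qpos"].round(3),"w",s["width"],s["grasp_force"])
E
python3 -c "
from h import *
hole()"
```

```text
t 13.95 hole dir [ 0.132 -0.93   0.344] toolz [ 0.047 -0.34  -0.939] y [ 0.99   0.14  -0.001] p [ 0.61  -0.114  0.403] q [-0.043  0.298  1.559 -0.365  1.241 -0.072] w 0.4103751367046676 60.15807981803903
```

Emit:
drive_tool(jaw=[-1, -1, -1, -1, -1, -1, -1, -1, -1], offset=[[0, 0, 0], [0, 0, 0], [0, 0, 0], [0, 0, 0], [0, 0, 0], [0, 0, 0], [0, 0, 0], [0, 0, 0], [0, 0, 0]], delta_rot=[[0, -4, 0], [0, -6, 0], [0, -6, 0], [0, -6, 0], [0, -6, 0], [0, -6, 0], [0, -6, 0], [0, -5, 0], [0, 0, 0]])

```text
time_s: 14.7
eef_pos: [0.6099, -0.1155, 0.4007]
tool_rot: [1.393, 1.607, -0.898]
contact_force: [-0.1, 0.7, -3.8]
width: 0.412
grasp_force: 60.3
```

```bash
python3 -c "
from h import *
hole()"
```

```text
t 14.7 hole dir [ 0.063 -0.415  0.908] toolz [ 0.122 -0.899 -0.419] y [ 0.99   0.138 -0.006] p [ 0.61  -0.115  0.401] q [ 0.287  0.473  1.768 -1.138  1.417  0.663] w 0.4120720045650876 60.272314048150974
```

Emit:
drive_tool(jaw=[-1, -1, -1, -1, -1, -1, -1, -1], offset=[[0, 0, 0], [0, 0, 0], [0, 0, 0], [0, 0, 0], [0, 0, 0], [0, 0, 0], [0, 0, 0], [0, 0, 0]], delta_rot=[[0, -5, 0], [0, -6, 0], [0, -6, 0], [0, -5, 0], [0, -2, 0], [0, 0, 0], [0, 0, 0], [0, 0, 0]])

```text
time_s: 15.37
eef_pos: [0.6108, -0.1165, 0.4042]
tool_rot: [1.123, 1.286, -1.098]
contact_force: [-0.4, -0.7, -1.8]
width: 0.409
grasp_force: 60.3
```

```bash
python3 - <<'E'
from h import *
hole()
f=manip.grab_frame("scene");cv2.imwrite("pics/s6.png",f[:,:,::-1])
E
```

```text
t 15.3667 hole dir [ 0.001 -0.021  1.   ] toolz [ 0.136 -0.99  -0.021] y [0.991 0.136 0.002] p [ 0.611 -0.116  0.404] q [ 0.338  0.664  1.837 -1.396  1.674  0.943] w 0.40926847602436367 60.34529548400542
```

View pics/s6.png

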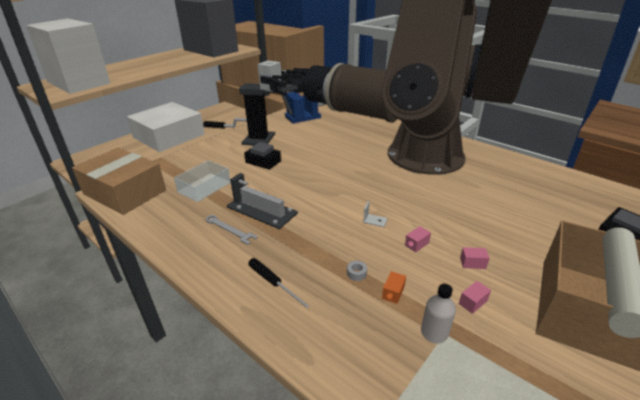

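Scene view: the level gripper holds the spacer at about (270,68), clear of everything, with the hole end up. The bystanders haven't moved.

```bash
python3 -c "
from h import *
s=manip.get_state();print(abs(s['dq']).max(),s['grasp_force'])
print(manip.job_done())"
```

```text
0.011075999974558095 60.34559917612796
the job is handed in; nothing more can be done
None
```

I handed the job in at about 15.4 s: the hole was on the spacer's −y end and the pin went fully in, then I laid the spacer on the rail, let go and picked it up again, and it is now held hole-up about 0.40 m above the bench; the hand-in gave no verdict.

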